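# Set the sliding leg of a chassis cradle and squeeze its cam lever shut

### The arm

A 7-joint arm with a two-finger parallel gripper is mounted at the origin on the work surface. World frame = base frame: x ahead of the robot, y to its left, z up, the work surface at z = 0. Lengths are in mm, angles in rad, forces in N, time in s.
With the tool pointing down it reaches from about 375 to 925 mm from the base axis. Payload 3.1 kg.
Tool frame: the origin (TCP) lies on the centre line of the jaws, within the pads' length; the fingertips stand 19 mm ahead of it and the grasp point (between the pads) is the TCP; z points along the fingers, y is the line along which they close (so a half turn about z gives the same grasp; the last joint's range is limited). The gripper opens to 85 mm and grips with 20 to 120 N. Pads are 22 mm wide; open, the fingers measure 114 mm over their backs; the gripper's body (76 mm by 85 mm) begins 54 mm behind the grasp point. The pads swing forward as they close: fully open they stand 13 mm farther back than shut.
Start: joints at [-1.256, 0.383, 0.044, 1.598, -0.018, 1.161, -0.05], TCP at [260.743, 595.413, 250.269] pointing down, gripper open.
Joint ranges: [-2.61, 2.61], [-0.41, 2.15], [-1.48, 1.57], [0, 2.5], [-1.57, 4.71], [0.05, 1.97], [-2.85, 2.85]. Speed limits (rad/s): [2.79, 2.79, 3.14, 3.14, 3.14, 3.14, 3.14].

### API

Orientations are given as a rotation vector (axis times angle).
In Python, from workcell import ctrl gives the robot as it stands.
- The arm moves only by the shell command python3 -m handwheel 'ROWS' [OPENING] [FORCE]. ROWS is JSON, a list of rows, each a list of 2 entries, a list of its own where there are three numbers: the shift along the tool's x, y, z in mm, then the turn about the tool's z in degrees. In form: [[[tx, ty, tz], spin], ...]. A call has 1 to 12 rows; each row shifts and turns the commanded pose from where the row before left it, along the tool's axes as they then stand; what a row does not reach is not made up. A row lasts 1/8 s, in which the tool goes at most 62.5 mm and 10.7 degrees, less where a joint would pass 70% of its speed; a pose out of reach is approached as far as the arm can. A call is refused whole if a number of a shift passes 62.5 or a number of a turn 10.7, either way. A call with a gripper value outside its range is refused whole. OPENING is the finger opening in mm, from 0 to 85.4, set as the call begins (- or left out, the last holds). The fingers move at their own pace and stop on an object; FORCE is the grip in N (left out, the last holds). Time passes only in rows, so rows that do not move let the fingers close. It gives the time, the measured TCP pose, the force, the opening and the grip force at its end, in the units of the state.
- ctrl.state(): the state, without advancing time (a new reading comes with each control period).
- ctrl.camera(name): name is "scene" or "top"; returns (picture, depth): 384x512x3 uint8, red, green, blue; 384x512 float32, mm along the optical axis (not along the pixel's ray), 0 where there is no reading.
- ctrl.camera_info(name): a dict with "fovy" (degrees; the focal length in pixels is half the picture's height over the tangent of half this angle, whatever the lens; pixels are square), "cx", "cy" (the principal point, pixels), "k1" (the pictures are not rectified: a ray, as slopes to the right and down, at radius r is drawn at 1 + k1 r^2 times it, then the intrinsics apply), "world_to_cam" (4x4, takes a point from world to camera coordinates). Camera axes: x right, y down, z forward; pixel columns grow to the right and rows downward; lengths in mm; the calibration is good to about 2 mm. A picture is of the moment at which its call begins. camera_info takes no time and is no camera call.
- ctrl.hand_in(): hands the job in; it is judged then, once.
The state is a dict: "clock": time; "joint_positions": joint angles; "dq": joint speeds; "effort": joint torques, N m; "position": TCP position; "tool_rot": TCP orientation; "force": force on the tool from outside, world axes, zero at the start; "ft_torque": the same for the moment, N m; "width": opening from 0.0 (shut) to 1.0 (fully open); "gripper_force": force on a finger pad.
Only numpy, scipy, OpenCV 4.12 (cv2) and the standard library are available. Lean on these libraries where they do the work, as an engineer would, in place of code of your own. Each camera call takes 0.05 s, during which the arm holds its last target. There are 200 camera calls.

### The job

Push the sprung sliding leg of the chassis cradle in until its white index lines up with the tip of the red clip on the rule, leaving its red cam lever open until then. With the leg held at that mark, squeeze the cam lever fully closed against the leg's metal spine. Finish while still holding: keep the lever and spine pinched together between the fingers with the leg at the mark, and leave the red clip, the valves, the carton and the meter where they are.

Things in the scene. Friction and masses are not known exactly. Their poses are not given: they have to be found in the camera images.
- cradle: Chassis cradle fixed to the bench: grey base plate 360 x 170 x 14 mm with a rail, a fixed blue upright leg at its +x end, a like sliding leg, and a steel rule along the -y edge. Origin: bench surface under the rail's centre line, midway along the rail; z up. +x is the direction in which the sliding leg is pushed in, toward the fixed leg; the lever is on the -y side.
- leg: The sliding leg: blue upright plate with an aluminium spine and the lever on its outer (-x) side. Origin: plate's outer face, rail centre line, bench height; axes as the cradle's. It starts at its outer stop and slides 110 mm along +x; a spring pushes it back out with 4 N at the stop, growing 0.4 N per 10 mm, plus 1 N friction: it runs back if not held.
- push_face (a point): Middle of the outer (-x) face of the sliding leg's blue plate, 66 mm above the bench; axes as the cradle's. Plate 6 mm thick, reaching 58 mm to either side along y, 37 to 78 mm above the bench, with a black rubber top edge. Fingers straddling spine and open lever can push this face with their flanks.
- pinch (a point): Where spine and lever are pinched along y: 12 mm outward (-x) of the plate's face, 66 mm above the bench, moving with the leg; axes as the cradle's. The spine (86 mm long along x, 38 to 82 mm above the bench) has its free side at y +13 mm from here, the closed lever its outer side at -13 mm: together 26 mm. Below 40 mm above the bench is a shoe 40 mm wide.
- leg_index (a point): End of the white index finger, 3 mm wide, 23 mm above the bench, at the -y end of the sliding leg's plate; moves with the leg (3 mm ahead of push_face along x, 79 mm to its -y side). Axes as the cradle's.
- mark_tip (a point): The length mark: tip of the 3 mm wide nose of the red clip (14 x 22 x 10 mm) on the rule, 23 mm above the bench; axes as the cradle's. It stands 50 to 90 mm ahead along +x of where the leg index starts; the index is at the mark when their x in the cradle's frame agree. The clip can be shoved along the rule.
- lever (a joint): Angle of the red cam lever, rad: 0 fully closed, flat along the spine, at a hard stop; 0.36 fully open. Starts at 0.25 to 0.31, stays where it is left; about 2 N at the tip moves it. Bar 72 mm long, 10 mm thick, 54 to 80 mm above the bench, on an upright pin 80 mm outward (-x) of the plate's face, 8 mm to -y of push_face; its tip is next to the plate.
- lever_tip (a point): Middle of the lever's free end face, 67 mm above the bench, mid-thickness (bar 10 mm thick). At the start it stands 19 to 23 mm farther to -y than when closed. When closed it is 4 mm short of the plate.
- valve_a_mid (a point): Middle of a loose clear glass valve standing on its black base (52 mm across, 116 mm tall). Bystander.
- valve_b_mid (a point): Middle of a loose amber glass valve, same size. Bystander.
- carton_mid (a point): Middle of a loose upright brown carton 55 x 55 x 115 mm. Bystander.
- meter_mid (a point): Middle of a loose yellow multimeter lying flat, 150 x 85 x 34 mm. Bystander.

How it is judged (in metres and radians):
On the way:
1. the leg is pushed in to the mark (index within 5 mm of the clip's tip) by the fingers while the lever is still open (over 0.12 rad) (x of leg_index in the frame of mark_tip between -0.005 and 0.005 m and value of joint lever above 0.12 rad and contact force between the fingers and leg above 1 N), for 0.2 s.
At the end, for the whole second after the job is handed in: At the end and through the last second the leg's index is within 5 mm of the clip's tip along the cradle, the lever is within 0.07 rad of closed, the leg is at rest, and the fingers still pinch lever and spine (over 2 N each) (x of leg_index in the frame of mark_tip between -0.005 and 0.005 m and value of joint lever below 0.07 rad and contact force between the fingers and lever above 2 N and contact force between the fingers and leg_c3 above 2 N and linear speed of leg below 0.01 m/s); the arm keeps its last pose, push and grip.
It fails at once if the lever is closed (under 0.1 rad) while the leg is more than 7 mm from the mark (value of joint lever below 0.1 rad and not (x of leg_index in the frame of mark_tip between -0.007 and 0.007 m)).
It fails at once if the red clip is shoved along the rule by more than 3 mm (distance of mark_tip from where it was at the start of the episode above 0.003 m).
It fails at once if a valve, the carton or the meter is moved by more than 15 mm (distance of any of valve_a_mid, valve_b_mid, carton_mid, meter_mid from where it was at the start of the episode above 0.015 m).
It also fails if it takes over 32 s, if anything falls off the work surface, if the arm or the gripper's body presses on something with over 40 N, if the wrist force passes 120 N, or if a joint passes its speed limit or range.

## Working session

There is one attempt and no reset: what is moved stays moved. The work goes in short steps, Python scripts to look and compute and a shell command to move; the robot and the scene stay as the last step left them, time stands still between calls to the robot, and variables do not carry over. Pictures are saved under pics/ and viewed, at most 10 in all, crops included, and the job is handed in when it is done.

```bash
mkdir -p pics
cat > h.py <<'E'
import numpy as np,cv2
from workcell import ctrl
from scipy.spatial.transform import Rotation as R
def K(n):
    i=ctrl.camera_info(n); f=192/np.tan(np.radians(i['fovy'])/2)
    return i,f
def ray(n,u,v):
    i,f=K(n); T=np.array(i['world_to_cam']); 
    d=np.array([(u-i['cx'])/f,(v-i['cy'])/f]); s=d.copy()
    for _ in range(20): s=d/(1+i['k1']*(s@s))
    Rm=T[:3,:3]; return -Rm.T@T[:3,3], Rm.T@np.array([s[0],s[1],1])
def plane(n,u,v,z):
    c,d=ray(n,u,v); return c+d*(z-c[2])/d[2]
def depthpt(n,u,v,D):
    c,d=ray(n,u,v); return c+d*D[int(round(v)),int(round(u))]
def proj(n,p):
    i,f=K(n); T=np.array(i['world_to_cam']); q=T[:3,:3]@np.array(p,float)+T[:3,3]; s=q[:2]/q[2]
    s=s*(1+i['k1']*(s@s)); return s*f+[i['cx'],i['cy']]
E
python3 - <<'E'
from h import *
for n in("scene","top"):
    p,d=ctrl.camera(n); np.savez(n+'0.npz',p=p,d=d); cv2.imwrite(f'pics/{n}0.png',p[:,:,::-1])
    i=ctrl.camera_info(n); print(n,i['fovy'],i['k1'],ray(n,256,192))
s=ctrl.state();print(s['clock'],s['position'],s['tool_rot'])
E
```

```text
scene 47.03068296393468 0.017677135757804142 (array([1476.2875418 , -332.48470164, 1104.41372157]), array([-0.66336335,  0.238485  , -0.70952609]))
top 47.41091970637257 -0.08784055467147343 (array([ 270.023739  ,   12.37470938, 1486.03635549]), array([ 0.16629552, -0.00825687, -0.9861801 ]))
0.1 [260.43233998 594.63284442 248.96592523] [-0.64354539 -3.07462057  0.00384615]
```

View pics/scene0.png

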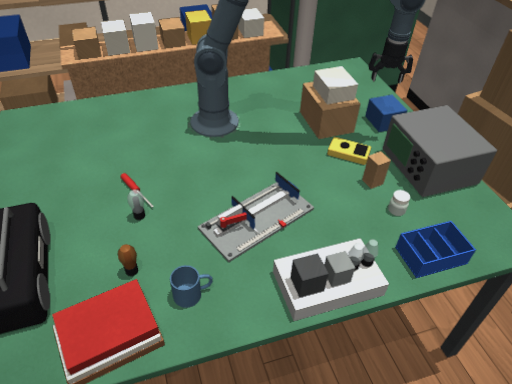

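View pics/top0.png

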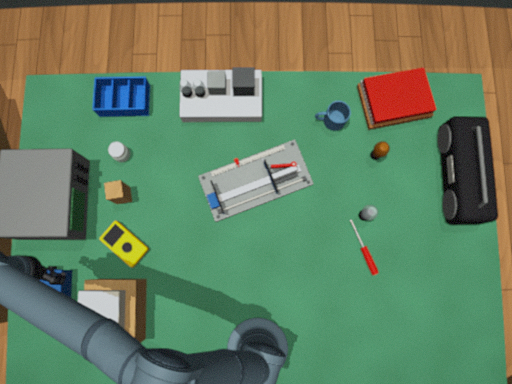

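Run:
```python
from h import *
a=np.load('top0.npz')['p'][130:230,190:322];b=np.load('scene0.npz')['p'][165:265,190:322]
f=lambda x:cv2.resize(x,None,fx=6,fy=6,interpolation=cv2.INTER_CUBIC)[:,:,::-1]
cv2.imwrite('pics/ct.png',f(a));cv2.imwrite('pics/cs.png',f(b))
```

```text
(no output)
```

View pics/ct.png

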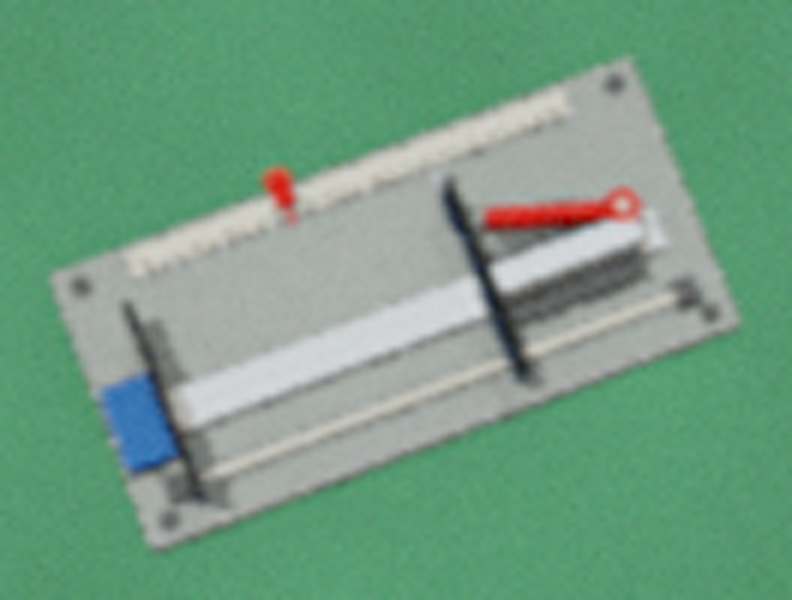

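View pics/cs.png

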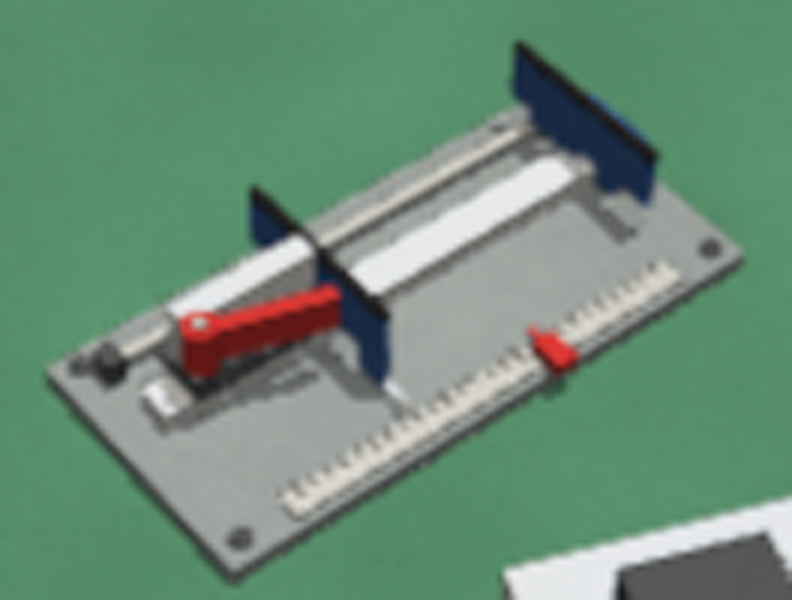

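```bash
cat > m.py <<'E'
from h import *
c=lambda x,y,o=(190,130):(o[0]+(x+.5)/6-.5,o[1]+(y+.5)/6-.5)
t=lambda x,y,z:plane('top',*c(x,y),z)
s=lambda x,y,z:plane('scene',*c(x,y,(190,165)),z)
P=[t(*q,14) for q in[(630,58),(742,322),(152,548),(52,275)]]
Q=[s(*q,14) for q in[(48,372),(234,575),(742,258)]]
for p in P+Q: print('corner',p.round(1))
print('len',[np.linalg.norm(P[i]-P[(i+1)%4]).round(1) for i in range(4)])
E1=P[3]-P[0]+P[2]-P[1]; th=np.arctan2(E1[1],E1[0]); E2=Q[2]-Q[1]
print('yaw top',np.degrees(th),'scene',np.degrees(np.arctan2(E2[1],E2[0])))
o=np.mean(P,axis=0); ex=np.array([np.cos(th),np.sin(th),0]);ey=np.array([-ex[1],ex[0],0])
L=lambda p:np.round([(p-o)@ex,(p-o)@ey,p[2]],1)
print('o',o)
for n,p in dict(tipT=t(292,218,23),tipS=s(532,330,23),idxT=t(440,180,23),idxS=s(405,405,23),
 topA=t(450,182,78),topB=t(526,380,78),topAS=s(386,316,78),topBS=s(255,188,78),leverpinT=t(622,206,80),leverpinS=s(200,323,80),leverTipT=t(487,217,80),leverTipS=s(338,292,80)).items(): print(n,p.round(1),L(p))
E
python3 m.py
python3 - <<'E'
from h import *
s=ctrl.state();r=R.from_rotvec(s['tool_rot']).as_matrix();print(s['position'],r.round(3),s['force'],s['width'])
# valves etc irrelevant
E
```

```text
corner [ 704.1 -136.    14. ]
corner [ 547.5 -196.8   14. ]
corner [420.1 139.6  14. ]
corner [577.3 197.9  14. ]
corner [ 552.2 -195.4   14. ]
corner [ 709.1 -135.7   14. ]
corner [582.3 196.1  14. ]
len [np.float64(168.0), np.float64(359.8), np.float64(167.7), np.float64(357.2)]
yaw top 110.76105946658907 scene 110.92334625784444
o [562.25435841   1.17010099  14.        ]
tipT [607.7  60.2  23. ] [ 39.1 -63.4  23. ]
tipS [606.1  61.   23. ] [ 40.4 -62.2  23. ]
idxT [629.5 -24.5  23. ] [-47.8 -53.8  23. ]
idxS [636.2 -21.5  23. ] [-47.4 -61.1  23. ]
topA [614.8 -28.6  78. ] [-46.5 -38.6  78. ]
topB [504.  -68.8  78. ] [-44.8  79.3  78. ]
topAS [619.6 -28.1  78. ] [-47.7 -43.3  78. ]
topBS [511.5 -67.5  78. ] [-46.2  71.8  78. ]
leverpinT [ 600.3 -123.1   80. ] [-129.7    8.4   80. ]
leverpinS [ 598.4 -121.8   80. ] [-127.8    9.7   80. ]
leverTipT [594.5 -48.7  80. ] [-58.  -12.5  80. ]
leverTipS [598.3 -47.5  80. ] [-58.3 -16.5  80. ]
[260.43233998 594.63284442 248.96592523] [[-0.916  0.401 -0.001]
 [ 0.401  0.916 -0.002]
 [-0.    -0.002 -1.   ]] [-0.12778339  0.21474846  0.34140477] 0.9979838248902789
```

Run:
```python
from h import *
S=np.load('scene0.npz')['d'];T=np.load('top0.npz')['d']
for n,u,v in [('white',336,80),('brown',312,95),('brownR',352,97),('grey',436,125),('greyL',395,128),('blue',386,105),('carton',376,158),('meter',349,150)]: print(n,depthpt('scene',u,v,S).round())
print('carton',depthpt('top',113,190,T).round(),'meter',depthpt('top',124,243,T).round(),'greycorner',depthpt('top',84,236,T).round())
for x,y in[(690,295),(600,325),(400,402)]: print('rod',depthpt('top',190+x/6,130+y/6,T).round(1))
for x,y in[(110,355),(160,345),(450,150)]: print('rodS',depthpt('scene',190+x/6,165+y/6,S).round(1))
```

```text
white [152. 452. 209.]
brown [123. 373. 139.]
brownR [200. 506. 154.]
grey [462. 702. 165.]
greyL [405. 578. 137.]
blue [207. 668.  91.]
carton [514. 446. 117.]
meter [359. 438.  30.]
carton [511. 458. 116.] meter [346. 439.  39.] greycorner [370. 580.  26.]
rod [ 557.1 -165.7   38.5]
rod [ 541.7 -115.3   30.3]
rod [499.   -2.   26.5]
rodS [ 569.9 -163.1   34.9]
rodS [ 572.9 -136.5   37.4]
rodS [458.4  66.5  16.1]
```

```bash
python3 -m handwheel '[[[-37,-32.6,0],0],[[-37,-32.6,0],0],[[-37,-32.6,0],0],[[-37,-32.6,0],0],[[-37,-32.6,0],0],[[-37,-32.6,0],0],[[-37,-32.6,0],0],[[-37,-32.6,0],0],[[-37,-32.6,0],0],[[-37,-32.6,0],0],[[-37,-32.6,0],0],[[-37,-32.6,0],0]]' 85 20
python3 -m handwheel '[[[-37,-32.6,0],9.1],[[-32,-27,0],9.1],[[0,0,0],9.1],[[0,0,0],9.1],[[0,0,0],9.2],[[0,0,0],0],[[0,0,0],0]]'
cat > d.py <<'E'
from h import *
import sys
# offset from plate face along cradle (neg outward), y rel rail, z
def st(tgt=None):
    s=ctrl.state();r=R.from_rotvec(s['tool_rot']).as_matrix();th=np.radians(110.85)
    ex=np.array([np.cos(th),np.sin(th),0]);ey=np.array([-ex[1],ex[0],0])
    d=s['position']-np.array([563.2,-51.3,0]);print(s['clock'],'pos',s['position'].round(1),'local',(d@ex).round(1),(d@ey).round(1),'yaw',np.degrees(np.arctan2(r[1,0],r[0,0])).round(2),'tilt',r[:,2].round(3),'F',s['force'].round(1),'w',s['width'],s['gripper_force'])
    if tgt: 
        w=np.array([563.2,-51.3,0])+tgt[0]*ex+tgt[1]*ey+[0,0,tgt[2]]
        print('tool shift',(r.T@(w-s['position'])).round(1))
    return s
if __name__=='__main__': st(list(map(float,sys.argv[1:])) or None)
E
python3 d.py -26 -2 140
```

```text
clock: 1.6
position: [510.6, 57.5, 249.9]
tool_rot: [-0.643, -3.074, -0.0]
force: [0.0, -0.3, -0.1]
width: 0.994
gripper_force: 0.0
clock: 2.48
position: [543.4, -25.6, 250.0]
tool_rot: [-1.782, -2.587, 0.001]
force: [-0.8, 0.7, -0.6]
width: 0.991
gripper_force: 0.0
2.475 pos [543.4 -25.6 250. ] local 31.0 9.4 yaw 110.89 tilt [-0.001 -0.    -1.   ] F [-0.8  0.7 -0.6] w 0.9914698748526187 0.0
tool shift [-57.1  11.4 110. ]
```

```bash
python3 -m handwheel '[[[-29,6,0],0],[[-28,5.5,0],0],[[0,0,40],0],[[0,0,40],0],[[0,0,30],0],[[0,0,0],0],[[0,0,0],0]]' 85.4 | head -3
python3 d.py -26 -2 66
python3 - <<'E'
from h import *
a=ctrl.camera('scene')[0][120:260,170:330];b=ctrl.camera('top')[0][110:230,190:330]
cv2.imwrite('pics/v1.png',np.vstack([cv2.resize(a[:,:140],(560,560*100//140))[:400],cv2.resize(b,(560,200))])[:,:,::-1])
cv2.imwrite('pics/v1.png',np.hstack([cv2.resize(a,(400,350),interpolation=cv2.INTER_CUBIC),cv2.resize(b,(400,350),interpolation=cv2.INTER_CUBIC)])[:,:,::-1])
E
```

```text
clock: 3.35
position: [575.5, -75.2, 141.4]
tool_rot: [1.783, 2.585, 0.001]
3.35 pos [575.5 -75.2 141.4] local -26.7 -3.0 yaw 110.79 tilt [ 0.002 -0.    -1.   ] F [ 0.3 -0.2  0.2] w 0.9995254393790057 0.0
tool shift [ 0.8 -1.1 75.4]
```

View pics/v1.png

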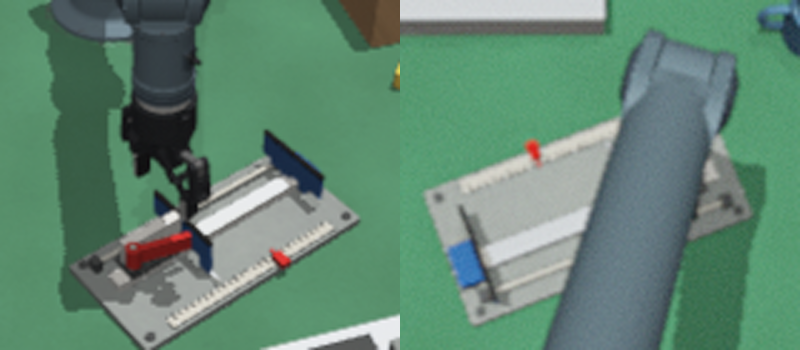

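```bash
python3 -m handwheel '[[[0,0,25],0],[[0,0,20],0],[[0,0,15],0],[[0,0,10],0],[[0,0,5],0],[[0,0,0],0],[[0,0,0],0]]' | grep force; python3 d.py
python3 - <<'E'
from h import *
a=ctrl.camera('scene')[0][150:250,190:310]
cv2.imwrite('pics/v2.png',cv2.resize(a,(720,600),interpolation=cv2.INTER_CUBIC)[:,:,::-1])
E
```

```text
force: [0.1, -0.1, -0.0]
gripper_force: 0.0
4.325 pos [575.1 -75.1  65.8] local -26.5 -2.7 yaw 110.75 tilt [ 0.001 -0.    -1.   ] F [ 0.1 -0.1 -0. ] w 0.9966578529428631 0.0
```

View pics/v2.png

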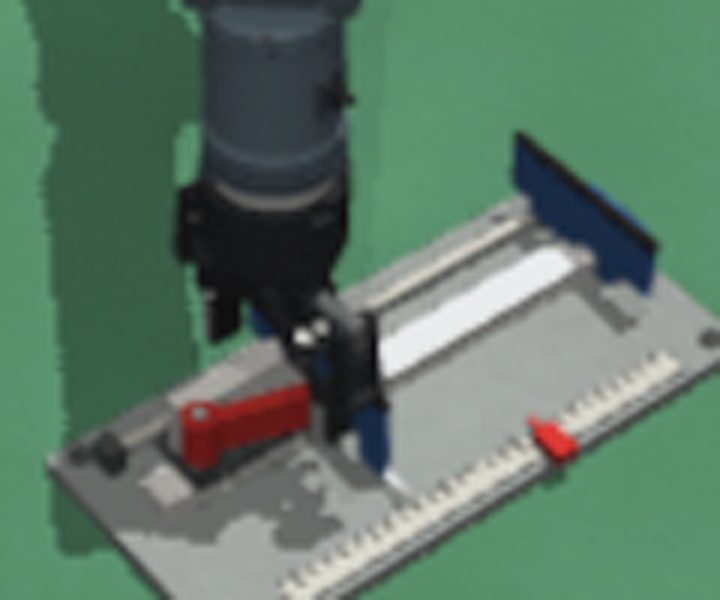

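```bash
python3 -m handwheel '[[[4,0,0],0],[[8,0,0],0],[[8,0,0],0],[[8,0,0],0],[[8,0,0],0],[[8,0,0],0],[[8,0,0],0],[[8,0,0],0],[[8,0,0],0],[[6,0,0],0],[[0,0,0],0],[[0,0,0],0]]' | grep force; python3 d.py
cat > mk.py <<'E'
from h import *
import sys
p=ctrl.camera('scene')[0]
u,v=proj('scene',[607,60.5,23]);x0,y0=int(u)-50,int(v)-38
cv2.imwrite(sys.argv[1],cv2.resize(p[y0:y0+75,x0:x0+100],(800,600),interpolation=cv2.INTER_CUBIC)[:,:,::-1]);print(x0,y0)
E
python3 mk.py pics/v3.png
```

```text
force: [2.1, -4.9, -1.2]
gripper_force: 2.6
5.875 pos [549.3  -8.   65.6] local 45.4 -2.4 yaw 110.75 tilt [ 0.003 -0.004 -1.   ] F [ 2.1 -4.9 -1.2] w 1.005297645564236 2.6444929093122482
228 181
```

View pics/v3.png

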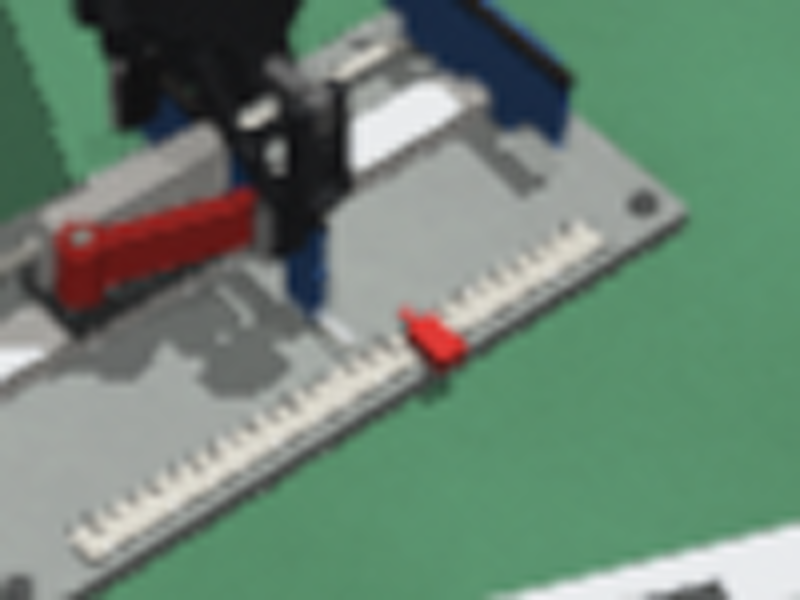

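```bash
cat > df.py <<'E'
from h import *
import sys
th=np.radians(110.85);ex=np.array([np.cos(th),np.sin(th),0]);ey=np.array([-ex[1],ex[0],0])
a=list(map(float,sys.argv[1:]))
for i in range(0,len(a),2):
    q=plane('scene',228+(a[i]+.5)/8-.5,181+(a[i+1]+.5)/8-.5,23);print(a[i:i+2],(q@ex).round(1),(q@ey).round(1))
E
python3 df.py 322 315 335 330 350 345 405 310 412 320 420 330
```

```text
[322.0, 315.0] -186.7 -568.6
[335.0, 330.0] -187.7 -577.9
[350.0, 345.0] -188.0 -587.7
[405.0, 310.0] -158.1 -587.1
[412.0, 320.0] -159.4 -592.9
[420.0, 330.0] -160.4 -598.9
```

```bash
python3 -m handwheel '[[[6,-0.5,0],0],[[6,-0.5,0],0],[[6,-0.5,0],0],[[4,0,0],0],[[3,0,0],0],[[0,0,0],0],[[0,0,0],0]]' | grep force; python3 d.py
python3 - <<'E'
from h import *
p=np.mean([ctrl.camera('scene')[0].astype(float) for _ in range(6)],0).astype(np.uint8)
u,v=255+11,181+37; x0,y0=266,207
np.save('n.npy',p)
cv2.imwrite('pics/v4.png',cv2.resize(p[207:237,256:296],(800,600),interpolation=cv2.INTER_CUBIC)[:,:,::-1])
E
```

```text
force: [4.9, -6.2, -5.3]
gripper_force: 3.6
6.8 pos [540.7  14.3  65.8] local 69.3 -2.3 yaw 110.74 tilt [ 0.007 -0.005 -1.   ] F [ 4.9 -6.2 -5.3] w 0.9990599477359589 3.5744116455316544
```

View pics/v4.png

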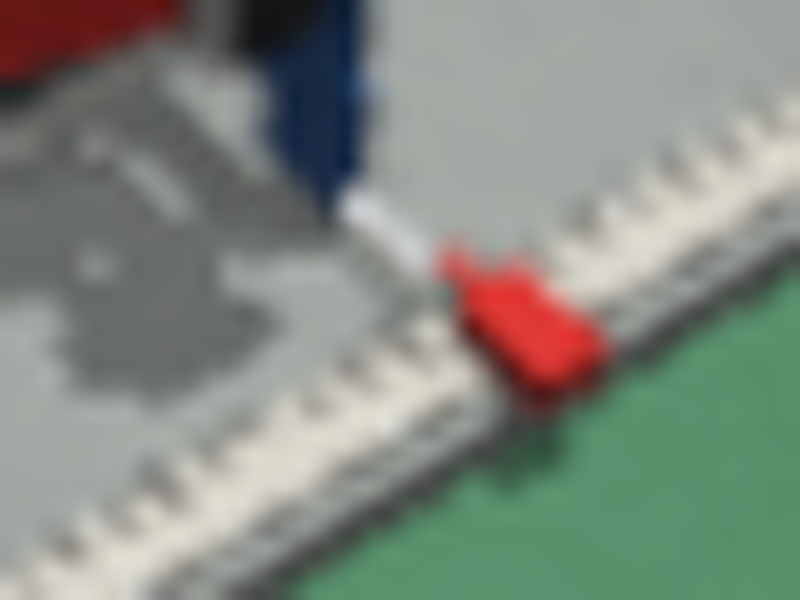

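Run:
```python
from h import *
th=np.radians(110.85);ex=np.array([np.cos(th),np.sin(th),0]);ey=np.array([-ex[1],ex[0],0])
for x,y,z in [(350,203,23),(385,232,23),(418,260,23),(450,252,23),(460,265,23),(470,275,23)]:
    q=plane('scene',256+(x+.5)/20-.5,207+(y+.5)/20-.5,z);print(x,y,(q@ex).round(1),(q@ey).round(1))
```

```text
350 203 -164.0 -568.1
385 232 -163.6 -576.4
418 260 -163.3 -584.3
450 252 -158.0 -586.2
460 265 -158.6 -589.3
470 275 -158.7 -591.9
```

```bash
python3 -m handwheel '[[[2.5,0,0],0],[[2.3,0,0],0],[[0,0,0],0],[[0,0,0],0],[[0,0,0],0],[[0,0,0],0]]' | grep force; python3 d.py
cat > idx.py <<'E'
from h import *
th=np.radians(110.85);ex=np.array([np.cos(th),np.sin(th),0]);ey=np.array([-ex[1],ex[0],0])
p=np.mean([ctrl.camera('scene')[0].astype(float) for _ in range(4)],0).astype(np.uint8)
c=p[207:237,256:296].astype(int);np.save('n.npy',p)
red=(c[...,0]>150)&(c[...,1]<110); wh=(c.min(2)>180)&(c[...,2]>=c[...,0]-2)
for n,m in(('red',red),('white',wh)):
    for v,u in np.argwhere(m)[:14]:
        q=plane('scene',256+u,207+v,23);print(n,u,v,(q@ex).round(1),(q@ey).round(1))
import sys
cv2.imwrite(sys.argv[1],cv2.resize(p[207:237,256:296],(800,600),interpolation=cv2.INTER_CUBIC)[:,:,::-1])
E
python3 idx.py pics/v5.png
```

```text
force: [5.1, -6.1, -5.2]
gripper_force: 3.8
7.85 pos [539.1  18.4  65.8] local 73.7 -2.3 yaw 110.74 tilt [ 0.007 -0.005 -1.   ] F [ 5.1 -6.1 -5.2] w 0.998735551068899 3.8442247733473778
red 22 13 -160.5 -589.0
red 23 13 -158.0 -590.9
red 23 14 -160.8 -594.2
red 24 14 -158.2 -596.2
red 25 14 -155.6 -598.1
red 26 14 -153.1 -600.1
red 23 15 -163.6 -597.4
red 24 15 -161.0 -599.4
red 25 15 -158.5 -601.4
red 26 15 -155.9 -603.3
red 27 15 -153.3 -605.3
red 24 16 -163.9 -602.6
red 25 16 -161.3 -604.6
red 26 16 -158.7 -606.5
white 19 10 -159.8 -573.2
white 20 10 -157.2 -575.1
white 20 11 -160.0 -578.4
white 21 11 -157.4 -580.4
```

View pics/v5.png

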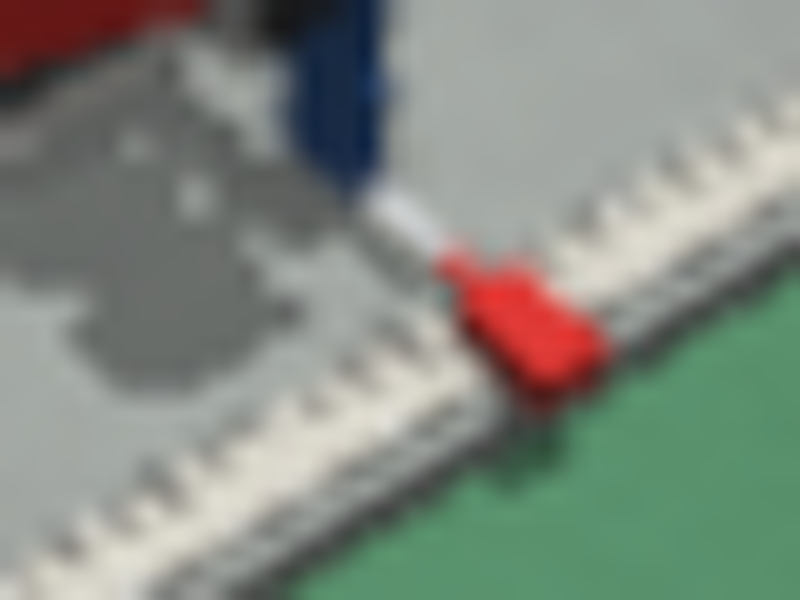

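```bash
python3 -m handwheel '[[[0,0,0],0],[[0,0,0],0],[[0,0,0],0],[[0,0,0],0],[[0,0,0],0]]' 50 30| grep force; python3 d.py
python3 -m handwheel '[[[0,0,0],0],[[0,0,0],0],[[0,0,0],0],[[0,0,0],0],[[0,0,0],0],[[0,0,0],0]]' 15 40| grep force; python3 d.py
python3 idx.py pics/v6.png | grep white
python3 - <<'E'
from h import *
p=np.load('n.npy')
a=cv2.resize(p[160:250,200:300],(400,360),interpolation=cv2.INTER_CUBIC);b=cv2.resize(p[207:237,256:296],(400,360),interpolation=cv2.INTER_CUBIC)
cv2.imwrite('pics/v7.png',np.hstack([a,b])[:,:,::-1])
E
```

```text
force: [0.2, -7.1, 4.3]
gripper_force: 4.7
8.675 pos [537.6  17.8  66.5] local 73.7 -0.7 yaw 110.69 tilt [ 0.003 -0.004 -1.   ] F [ 0.2 -7.1  4.3] w 0.5892720099114196 4.7479649051092565
force: [0.3, -7.7, 5.7]
gripper_force: 45.4
9.425 pos [537.8  17.7  66.7] local 73.5 -0.8 yaw 110.74 tilt [ 0.004 -0.005 -1.   ] F [ 0.3 -7.7  5.7] w 0.2815365849988012 45.427751848474145
white 19 10 -159.8 -573.2
white 20 10 -157.2 -575.1
white 20 11 -160.0 -578.4
white 21 11 -157.4 -580.4
white 21 12 -160.3 -583.7
```

View pics/v7.png

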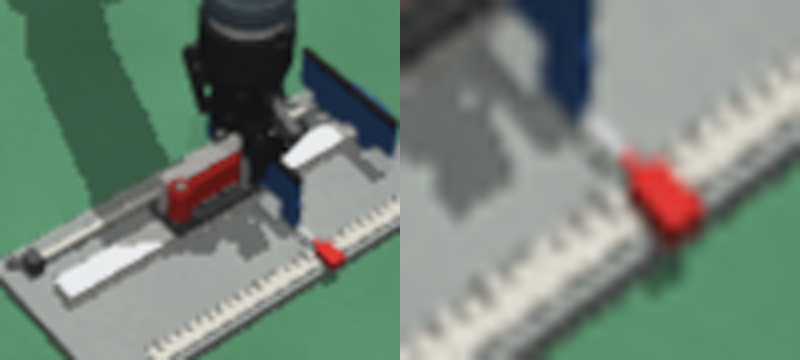

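The view shows the lever flat along the spine, held in the fingers at about 24 mm opening and 45 N. The index is at the clip's nose (right crop, around 615,150) and the clip hasn't moved.

```bash
python3 -m handwheel '[[[0,0,0],0],[[0,0,0],0],[[0,0,0],0]]' | grep force; python3 d.py; python3 -c "
from workcell import ctrl
print(ctrl.hand_in())"
```

```text
force: [-0.3, -7.2, 5.2]
gripper_force: 45.4
10.0 pos [537.8  17.7  66.7] local 73.5 -0.8 yaw 110.74 tilt [ 0.004 -0.005 -1.   ] F [-0.3 -7.2  5.2] w 0.2785804549029627 45.42658313177526
the job is handed in; nothing more can be done
None
```

I handed the job in at about 10 s of the 32 s allowed: the leg is at the clip's mark by camera (within about 1 mm), the lever is squeezed closed against the spine, and the fingers still hold the pinch at about 45 N; no verdict was returned.

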